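Eject the drive from its dock and trap it

TASK

Eject the backup drive from the dock: press the dock's eject key down with one fingertip and, with your other finger standing in front of the drive, trap the drive as the spring pops it out, before it slides halfway out of the dock. Only press and block: do not pinch or lift the drive, and leave the other things on the desk where they are. Finish in that hold, with the key still pressed down and the popped-out drive still pushing against your other finger.

Things in the scene. Friction and masses are not known exactly. Their poses are not given: they have to be found in the camera images.
- dock: Fixed grey drive dock, 203 mm (its x, -95 to +108) by 140 mm (its y, -50 to +90), flat deck 22 mm above the desk. Origin on the desk under the middle line of the drive's bay; -x points out of the bay's mouth (robot's side), y to the left seen from the robot. The bay's walls are 94 mm wide overall, its hood (dock x 0 to 108) is 48.5 mm above the desk.
- mouth (a point): Point on the deck, 22 mm above the desk, under the middle of the seated drive's front face (dock x -26, y 0). The deck is bare for 69 mm in front of it. A hidden spring pushes on the drive's rear with 6 N, 3.8 N at the end of its 45 mm stroke; once freed the drive shoots out along -x in about 0.1 s: the blocking finger must be in place before the key goes down.
- key_top (a point): Centre of the top of the eject key, a black block 28 mm (dock x) by 34 mm (dock y) on the dock's left front part, at dock x -60, y +64; its top is 34 mm above the desk when up and goes straight down 8 mm, to 4 mm above the deck. While one finger stands on the key, the other, 45 to 95 mm to its right (dock -y) at the same height, stands in the drive's way.
- eject_key (a joint): Travel of the eject key, m: 0 up, 0.008 fully down; sprung, it comes up again when let go. A steel catch bar across the drive's front face (5 mm thick, dock x -31 to -26, its top 6 mm above the deck) sinks with it and frees the drive at about 0.006. Pressing takes about 5 to 9 N.
- drive_centre (a point): Centre of the dark blue backup drive in the dock, 112 mm (along dock x) by 78 mm by 15 mm thick, about 0.16 kg, loose. Seated, it lies flat on the deck with this point at dock x +30, y 0, 29.5 mm above the desk. Its front face is 56 mm from this point in the dock's -x direction and spans 22 to 37 mm above the desk.

How it is judged (in metres and radians):
On the way:
1. the key is down and the drive, popped out of its seat, is pressed by the spring against a finger (value of joint eject_key above 0.005 m and x of drive_centre in the frame of dock below 0.024 m and contact force between the fingers and drive above 0.5 N), for 0.2 s.
At the end, for the whole second after the job is handed in: The key is held at least 5 mm down by a finger, and the drive, 6 to 56 mm out of its seat (less than half its length), lies on the deck at rest, still pushing with at least 0.5 N against a finger (all of step 1 and contact force between the fingers and eject_key above 0.5 N and x of drive_centre in the frame of dock above -0.026 m and height (world z) of drive_centre between 0.025 and 0.036 m and linear speed of drive below 0.02 m/s); the arm keeps its last pose, push and grip.
It fails at once if the drive slid more than halfway out of the dock (x of drive_centre in the frame of dock below -0.026 m).
It fails at once if the drive was lifted or tipped (height (world z) of drive_centre above 0.04 m or angle between drive_centre's own z axis and vertical above 0.3 rad).
It fails at once if another thing on the desk was moved (distance of any of rubber, stick, notes, cup, tape, phone, clip from where it was at the start of the episode above 0.02 m).
It also fails if it takes over 40 s, if anything falls off the work surface, if the arm or the gripper's body presses on something with over 40 N, if the wrist force passes 120 N, or if a joint passes its speed limit or range.

ROBOT

A 6-joint arm with a two-finger parallel gripper is mounted at the origin on a cart in front of the work surface, level with it; the furniture and walls round the work are solid. World frame = base frame: x ahead of the robot, y to its left, z up, the work surface at z = 0. Lengths are in mm, angles in rad, forces in N, time in s.
With the tool pointing down it reaches from about 250 to 775 mm from the base axis. Payload 4 kg.
Tool frame: the origin (TCP) lies at the centre of the arm's flange, where the gripper is bolted on; the fingertips stand 199 mm ahead of it and the grasp point (between the pads) lies 180 mm ahead of it (r.grasp_offset is the distance from the TCP to the grasp point, in mm); z points along the fingers, y is the direction in which the jaws open and shut (so a half turn about z gives the same grasp; the last joint's range is limited). The gripper opens to 94 mm and grips with 3 to 60 N. Pads are 16 mm wide; open, the fingers measure 119 mm over their backs; the gripper's body (75 mm by 177 mm) begins 78 mm behind the grasp point.
Start: joints at [-1.344, 0.087, 1.371, -0, 1.684, -0.103], TCP at [178.113, -520.361, 404.706] pointing down, gripper open.
Joint ranges: [-3.1, 3.1], [-0.76, 2.03], [0.27, 2.55], [-1.08, 4.22], [0.17, 2.65], [-2.57, 2.57]. Speed limits (rad/s): [2.79, 2.79, 3.14, 3.14, 3.14, 3.14].

INTERFACE

Orientations are given as [roll, pitch, yaw] about the fixed x, y, z axes, in that order (R = Rz(yaw) Ry(pitch) Rx(roll)).
In Python, from station import r gives the robot as it stands. The module is installed in compiled form; this text tells all that it offers.
- The arm moves only by the tool jog_arm, never from a script. Its arguments are lists of equal length, an entry for each row: "linear": the shift along the tool's x, y, z in units of 40 mm (1.0 is 40 mm), a list of three; "rotation": the turn, a rotation vector about the tool's x, y, z in units of 6 degrees (1.0 is 6 degrees), a list of three; "claw": the closure, from 0 (fully open) to 1 (shut). A call has 1 to 12 rows; each row shifts and turns the pose as measured when the row begins, along the tool's axes as they then stand; what a row does not reach is not made up. A row lasts 1/12 s, in which the tool goes at most 41.7 mm and 7.16 degrees, less where a joint would pass 70% of its speed; a pose out of reach is approached as far as the arm can. A call is refused whole if a number of a shift passes 1 or a number of a turn 1, either way. A call with a gripper value outside its range is refused whole. The fingers move at their own pace and stop on an object; "grip_force" is the grip in N (left out, the last holds). Time passes only in rows, so rows that do not move let the fingers close. It gives the time, the measured TCP pose, the force and the opening at its end, in the units of the state.
- r.read_state(): the state, without advancing time (a new reading comes with each control period).
- r.camera(name): name is "scene" or "top"; returns the picture (480x640x3 uint8, blue, green, red); there is no depth.
- r.get_calibration(name): a dict with "mtx" (3x3 intrinsics, pixels), "rvec" (rotation vector, rad) and "tvec" (3), from world to camera coordinates, as OpenCV has them. Camera axes: x right, y down, z forward; pixel columns grow to the right and rows downward; lengths in mm; the calibration is good to about 2 mm. A picture is of the moment at which its call begins. get_calibration takes no time and is no camera call.
- r.finish_job(): hands the job in, once; it reports no verdict.
The state is a dict: "time": time; "q": joint angles; "qd": joint speeds; "joint_torque": joint torques, N m; "position": TCP position; "eef_rot": TCP orientation; "wrist_force": force on the tool from outside, world axes, zero at the start; "ft_torque": the same for the moment, N m; "opening": finger opening in mm.
Only numpy, scipy, OpenCV 4.12 (cv2) and the standard library are available. Lean on these libraries where they do the work, as an engineer would, in place of code of your own. Each camera call takes 0.05 s, during which the arm holds its last target.

## Working session

There is one attempt and no reset: what is moved stays moved. The work goes in short steps, Python scripts to look and compute and a tool call to move; the robot and the scene stay as the last step left them, time stands still between calls to the robot, and variables do not carry over. Pictures are saved under pics/ and viewed, and the job is handed in when it is done.

Besides the shell and the picture viewer there is one more tool, called in YAML: its name, and indented under it one key for each argument. jog_arm: Moves the arm, as the interface text tells. Its arguments: {"type":"object","properties":{"linear":{"type":"array","items":{"type":"array","items":{"type":"number"}}},"rotation":{"type":"array","items":{"type":"array","items":{"type":"number"}}},"claw":{"type":"array","items":{"type":"number"}},"grip_force":{"type":"number"}},"required":["linear","rotation","claw"]}

```bash
mkdir -p pics
python3 - <<'E'
from station import r
import cv2
s=r.read_state()
print({k:(v if not hasattr(v,'round') else v) for k,v in s.items()})
for n in("scene","top"):
    cv2.imwrite(f"pics/{n}0.png",r.camera(n)); print(n,r.get_calibration(n))
print(r.grasp_offset)
E
```

```text
{'time': 0.0, 'q': array([-1.34410307e+00,  8.79930796e-02,  1.37225057e+00,  2.35227185e-05,
        1.68359818e+00, -1.03093117e-01]), 'qd': array([0.00058337, 0.00125843, 0.00108104, 0.00215599, 0.00032255,
       0.00034665]), 'joint_torque': array([-1.73371509e-04, -3.40183353e+01, -3.02424932e+01,  7.18196877e-02,
        3.30556172e-02, -1.72528748e-04]), 'position': array([ 178.09184788, -520.25973294,  403.4847415 ]), 'eef_rot': array([-3.13935783e+00, -2.54718296e-04,  3.29788707e-01]), 'wrist_force': array([-0.48132287, -0.5026444 , -0.07508885]), 'ft_torque': array([-0.09398563, -0.04440583, -0.0579189 ]), 'opening': 93.93839722858657}
scene {'mtx': array([[483.10580963,   0.        , 314.35658579],
       [  0.        , 483.10580963, 234.73877415],
       [  0.        ,   0.        ,   1.        ]]), 'rvec': array([ 0.65788118, -2.63476987,  1.15045517]), 'tvec': array([557.3962448 , 145.08753031, 800.71413904])}
top {'mtx': array([[485.76080763,   0.        , 326.89317965],
       [  0.        , 485.76080763, 242.94320924],
       [  0.        ,   0.        ,   1.        ]]), 'rvec': array([ 2.16705714, -2.21088108,  0.13255662]), 'tvec': array([142.52366627, 549.51943161, 865.8694342 ])}
180.4
```

View pics/top0.png

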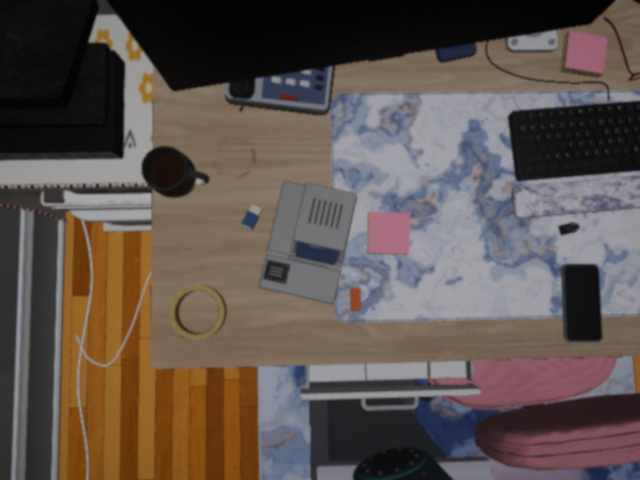

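View pics/scene0.png

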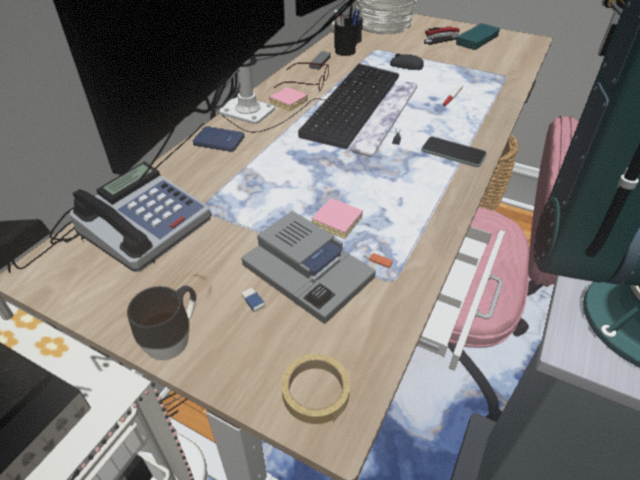

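The top picture shows the dock at about (308,242) px, with its key at about (276,271). The drive front is at about (317,255), and the mouth faces the bottom of the picture. I'll enlarge both views.

Run:
```python
import cv2
a=cv2.imread("pics/top0.png")[170:315,235:395]
cv2.imwrite("pics/topc.png",cv2.resize(a,None,fx=5,fy=4.0 if 0 else 5,interpolation=cv2.INTER_CUBIC)[:, :][0:725])
a=cv2.imread("pics/scene0.png")[200:325,235:395]
cv2.imwrite("pics/scenec.png",cv2.resize(a,None,fx=5,fy=5,interpolation=cv2.INTER_CUBIC)[:600])
t=cv2.imread("pics/topc.png"); cv2.imwrite("pics/topc.png",cv2.resize(cv2.imread("pics/top0.png")[180:310,240:370],None,fx=4.5,fy=4.5,interpolation=cv2.INTER_CUBIC))
```

```text
(no output)
```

View pics/topc.png

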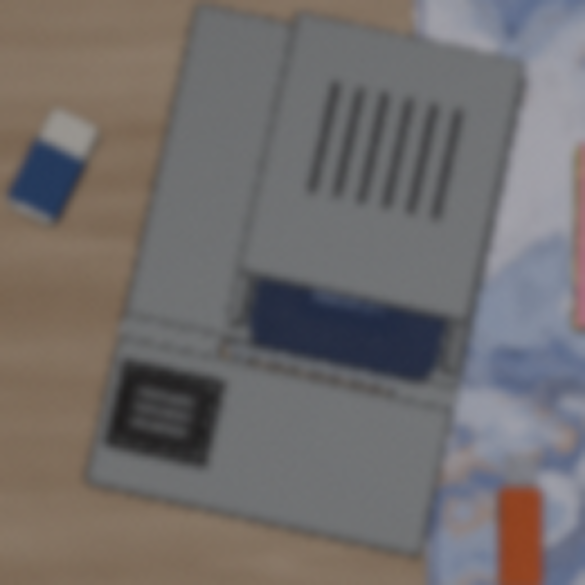

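View pics/scenec.png

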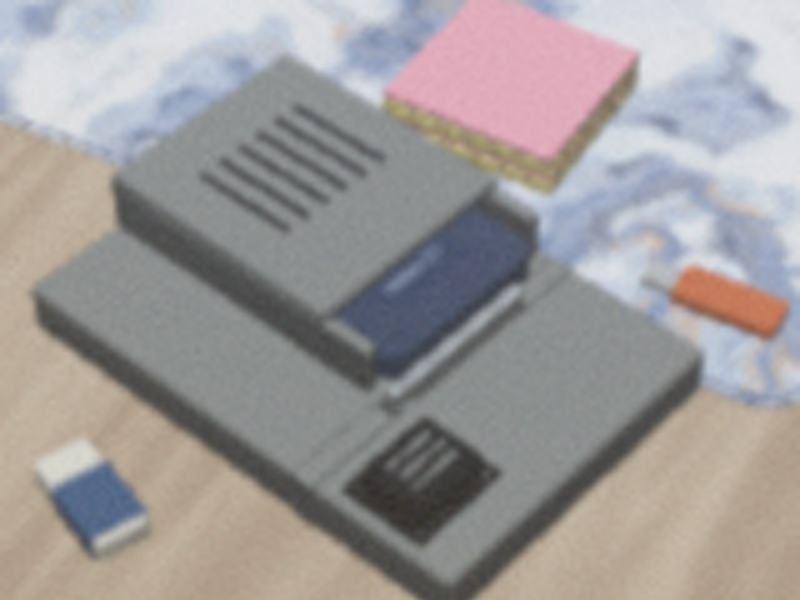

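```bash
cat > fit.py <<'E'
from station import r
import cv2,numpy as np
from scipy.optimize import least_squares
T={(-95,90,22):(90,485),(-95,-50,22):(422,552),(108,90,22):(198,8),(108,47,48.5):(300,12),(108,-47,48.5):(525,64),(0,47,48.5):(245,272),(0,-47,48.5):(468,318),
(-46,81,34):(125,360),(-46,47,34):(223,380),(-74,47,34):(210,466),(-74,81,34):(107,448)}
S={(-95,90,22):(450,578),(-95,-50,22):(700,355),(108,90,22):(35,292),(108,-47,48.5):(290,55),(108,47,48.5):(115,180),(0,47,48.5):(325,318),(0,-47,48.5):(495,185),
(-46,47,34):(425,415),(-74,47,34):(497,470),(-74,81,34):(425,540),(-46,81,34):(345,487)}
def prep(D,s,o): return np.array(list(D),float),(np.array(list(D.values()))+.5)/s-.5+np.array(o)
D={'top':prep(T,4.5,(240,180)),'scene':prep(S,5,(235,200))}
C={n:r.get_calibration(n) for n in D}
def w(p,P):
    c,s=np.cos(p[2]),np.sin(p[2]); return np.c_[p[0]+c*P[:,0]-s*P[:,1],p[1]+s*P[:,0]+c*P[:,1],P[:,2]]
def res(p,names):
    out=[]
    for n in names:
        P,q=D[n]; c=C[n]
        out.append(cv2.projectPoints(w(p,P),c['rvec'],c['tvec'],c['mtx'],None)[0][:,0]-q)
    return np.concatenate(out).ravel()
if __name__=="__main__":
  for names in(['top'],['scene'],['top','scene']):
    best=min((least_squares(res,[500,-300,a],args=(names,)) for a in(-1.5,0,1.5,3)),key=lambda x:x.cost)
    print(names,best.x,np.sqrt(np.mean(best.fun**2))); 
  print(best.fun.reshape(-1,2).round(1))
  p=best.x
  print(w(p,np.array([[-60,64,34],[-26,0,22],[30,0,29.5]])).round(1))
E
python3 fit.py
```

```text
['top'] [545.21018059 146.94915268   6.05126337] 1.4091637872242442
['scene'] [ 5.43278479e+02  1.52729776e+02 -2.44453237e-01] 1.572883628690138
['top', 'scene'] [ 5.44640252e+02  1.49198776e+02 -2.38164798e-01] 1.8278076562381433
[[-2.3  0.2]
 [-0.5  2. ]
 [-1.2 -1.4]
 [-1.4 -0.4]
 [-0.3 -0.5]
 [-2.5  0.3]
 [-0.3  1.6]
 [ 0.3  2.3]
 [-2.9  2. ]
 [-3.5 -1.9]
 [ 0.8 -2. ]
 [ 0.7  1.7]
 [ 2.2 -1.1]
 [-0.9 -0.9]
 [-0.4 -0.7]
 [-0.8 -1.1]
 [ 0.4 -0.4]
 [ 1.4 -1.5]
 [ 0.4 -0.8]
 [-1.3 -3.4]
 [-0.3 -5.5]
 [ 3.  -3.7]]
[[501.4 225.5  34. ]
 [519.4 155.3  22. ]
 [573.8 142.1  29.5]]
```

Run:
```python
from fit import *
for n in D:
    P,q=D[n]; D[n]=(P[:7],q[:7])
for names in(['top'],['scene'],['top','scene']):
    b=least_squares(res,[545,150,-.24],args=(names,),loss='soft_l1'); print(names,b.x,np.sqrt(np.mean(res(b.x,names)**2)))
p=b.x
print(res(p,names).reshape(-1,2).round(1))
# overlay
def lines(z,pts): return [(*a,z) for a in pts]
for n,(sc,o,sz) in {'top':(5,(240,175),(135,130)),'scene':(5,(235,195),(155,118))}.items():
    im=cv2.imread(f"pics/{n}0.png")[o[1]:o[1]+sz[1]-10,o[0]:o[0]+sz[0]]; im=cv2.resize(im,None,fx=sc,fy=sc,interpolation=cv2.INTER_CUBIC)
    for L in ([(-95,90,22),(-95,-50,22),(108,-50,22),(108,90,22)],[(0,47,48.5),(0,-47,48.5),(108,-47,48.5),(108,47,48.5)],[(-46,47,34),(-74,47,34),(-74,81,34),(-46,81,34)],[(-26,39,37),(-26,-39,37),(-26,-39,22),(-26,39,22)],[(-31,39,28),(-31,-39,28),(-26,-39,28),(-26,39,28)],[(-95,90,0),(-95,-50,0),(108,-50,0),(108,90,0)]):
        c=C[n]; q=cv2.projectPoints(w(p,np.array(L,float)),c['rvec'],c['tvec'],c['mtx'],None)[0][:,0]
        q=((q-np.array(o)+.5)*sc-.5).astype(int)
        cv2.polylines(im,[q.reshape(-1,1,2)],True,(0,255,255),1)
    cv2.imwrite(f"pics/ov_{n}.png",im)
np.save("p.npy",p)
```

```text
['top'] [ 5.45096739e+02  1.46917128e+02 -2.33921422e-01] 0.9569253164973012
['scene'] [ 5.44185961e+02  1.50962751e+02 -2.43745338e-01] 1.072459245065666
['top', 'scene'] [ 5.44983834e+02  1.48337688e+02 -2.39422393e-01] 1.172661878030836
[[-1.9 -0. ]
 [-0.1  1.9]
 [-0.6 -1.7]
 [-0.8 -0.6]
 [ 0.3 -0.7]
 [-2.   0.1]
 [ 0.1  1.4]
 [ 0.7  1.2]
 [ 2.1 -1.4]
 [-0.8 -1.3]
 [-0.3 -1. ]
 [-0.7 -1.5]
 [ 0.5 -0.8]
 [ 1.5 -1.8]]
```

View pics/ov_top.png

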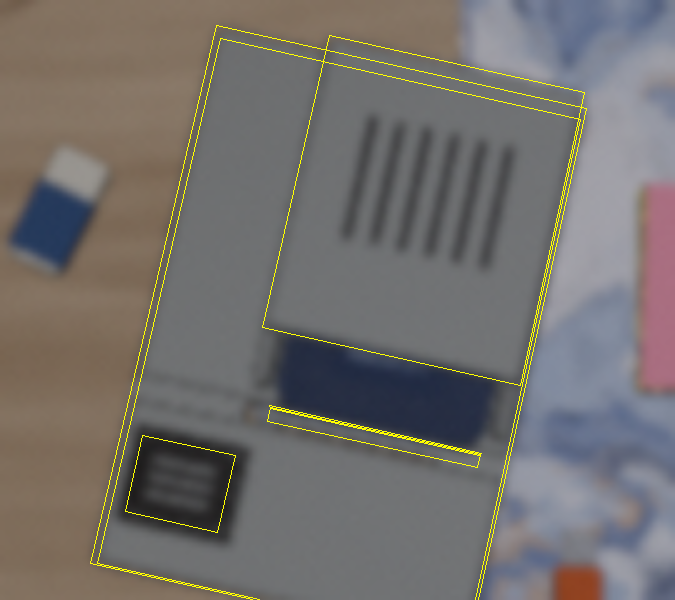

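View pics/ov_scene.png

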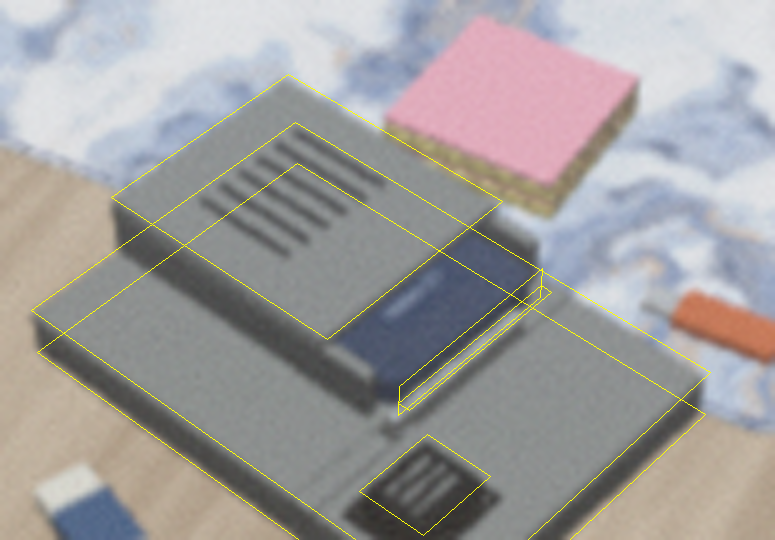

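The fit puts the dock origin at about (545, 148) mm with a yaw of -0.239 rad, within reach. Pixel residuals are about 1 px and the overlay matches the edges to a few mm. The tolerances are around 10 mm, so I'll move: first turn to the dock's yaw and set the finger gap, then fly over high.

jog_arm:
  linear:
    - [0,0,0]
    - [0,0,0]
    - [0,0,0]
    - [0,0,0]
    - [0,0,0]
    - [0,0,0]
  rotation:
    - [0,0,0.95]
    - [0,0,0.95]
    - [0,0,0.95]
    - [0,0,0.95]
    - [0,0,0.95]
    - [0,0,0.7]
  claw: [0.45,0.45,0.45,0.45,0.45,0.45]
  grip_force: 20

```text
time: 0.6
position: [178.0, -519.8, 399.2]
eef_rot: [-3.132, 0.005, -0.267]
wrist_force: [-0.1, -0.3, -0.3]
opening: 57.4
```

jog_arm:
  linear:
    - [0.17,-0.96,0]
    - [0.17,-0.96,0]
    - [0.17,-0.96,0]
    - [0.17,-0.96,0]
    - [0.17,-0.96,0]
    - [0.17,-0.96,0]
    - [0.17,-0.96,0]
    - [0.17,-0.96,0]
    - [0.17,-0.96,0]
    - [0.17,-0.96,0]
  rotation:
    - [0,0,0]
    - [0,0,0]
    - [0,0,0]
    - [0,0,0]
    - [0,0,0]
    - [0,0,0]
    - [0,0,0]
    - [0,0,0]
    - [0,0,0]
    - [0,0,0]
  claw: [0.45,0.45,0.45,0.45,0.45,0.45,0.45,0.45,0.45,0.45]

```text
time: 1.43
position: [349.0, -159.9, 394.7]
eef_rot: [-3.123, 0.014, -0.288]
wrist_force: [1.3, -0.6, 0.8]
opening: 51.6
```

```bash
cat > go.py <<'E'
import sys,numpy as np
from station import r
from scipy.spatial.transform import Rotation as R
def go(x,y,z,yaw):
    s=r.read_state(); A=R.from_euler('xyz',s['eef_rot'])
    B=R.from_euler('xyz',[np.pi,0,yaw])
    d=A.inv().apply(np.array([x,y,z])-s['position'])/40
    t=np.degrees((A.inv()*B).as_rotvec())/6
    print('t',s['time'],'lin',d.round(2),'rot',t.round(2),'q',s['q'].round(2),'pos',s['position'].round(1),'rot',s['eef_rot'].round(3),'F',s['wrist_force'].round(1),'op',round(s['opening'],1))
go(*map(float,sys.argv[1:]))
E
python3 go.py 494.3 193.6 390 -0.239
```

```text
t 1.4333 lin [ 0.98 -9.5   0.28] rot [-0.18  0.13 -0.47] q [-0.58 -0.28  1.73  0.01  1.71  1.28] pos [ 349.  -159.9  394.7] rot [-3.123  0.014 -0.288] F [ 1.3 -0.6  0.8] op 51.6
```

jog_arm:
  linear:
    - [0.1,-0.95,0]
    - [0.1,-0.95,0]
    - [0.1,-0.95,0]
    - [0.1,-0.95,0]
    - [0.1,-0.95,0]
    - [0.1,-0.95,0]
    - [0.1,-0.95,0]
    - [0.1,-0.95,0]
    - [0.1,-0.95,0]
    - [0,0,0]
  rotation:
    - [-0.04,0.03,-0.1]
    - [-0.04,0.03,-0.1]
    - [-0.04,0.03,-0.1]
    - [-0.04,0.03,-0.1]
    - [-0.04,0.03,-0.1]
    - [0,0,0]
    - [0,0,0]
    - [0,0,0]
    - [0,0,0]
    - [0,0,0]
  claw: [0.45,0.45,0.45,0.45,0.45,0.45,0.45,0.45,0.45,0.45]

```text
time: 2.27
position: [469.8, 186.3, 391.5]
eef_rot: [3.139, 0.0, -0.225]
wrist_force: [-0.7, -1.0, 0.3]
opening: 51.9
```

```bash
python3 go.py 494.3 193.6 275 -0.239
```

```text
t 2.2667 lin [ 0.56 -0.32  2.91] rot [0.03 0.   0.14] q [ 0.27 -0.01  1.5  -0.    1.66  2.06] pos [469.8 186.3 391.5] rot [ 3.139  0.    -0.225] F [-0.7 -1.   0.3] op 51.9
```

jog_arm:
  linear:
    - [0.19,-0.11,0.7]
    - [0.19,-0.11,0.7]
    - [0.18,-0.1,0.7]
    - [0,0,0.7]
    - [0,0,0]
    - [0,0,0]
  rotation:
    - [0.03,0,0.14]
    - [0,0,0]
    - [0,0,0]
    - [0,0,0]
    - [0,0,0]
    - [0,0,0]
  claw: [0.45,0.45,0.45,0.45,0.45,0.45]

```text
time: 2.77
position: [495.1, 196.0, 275.2]
eef_rot: [3.141, 0.0, -0.233]
wrist_force: [0.9, -0.3, 0.1]
opening: 51.9
```

```bash
python3 go.py 494.3 193.6 260 -0.239
python3 - <<'E'
from station import r
import cv2
for n,(x,y) in {'top':(235,175),'scene':(235,190)}.items():
    im=r.camera(n); cv2.imwrite(f"pics/{n}1.png",im)
    cv2.imwrite(f"pics/{n}1c.png",cv2.resize(im[y:y+140,x:x+160],None,fx=4.2,fy=4.2,interpolation=cv2.INTER_CUBIC))
E
```

```text
t 2.7667 lin [-0.01  0.06  0.38] rot [0.01 0.   0.06] q [ 0.27  0.11  1.61 -0.    1.43  2.07] pos [495.1 196.  275.2] rot [ 3.141  0.    -0.233] F [ 0.9 -0.3  0.1] op 51.9
```

View pics/top1c.png

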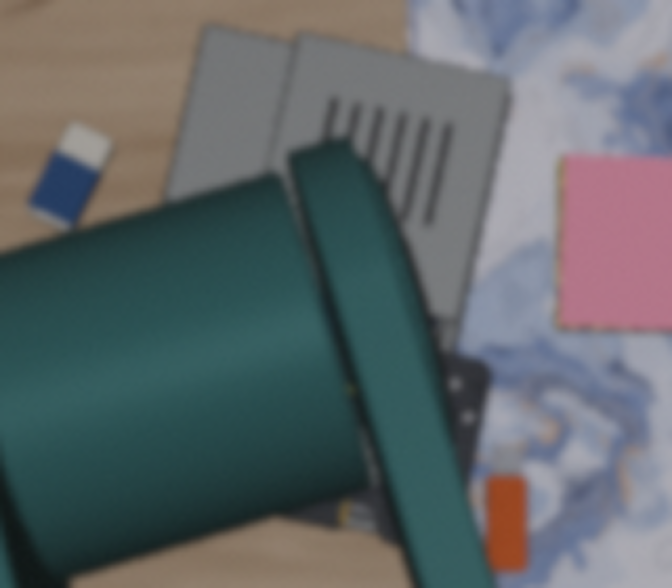

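View pics/scene1c.png

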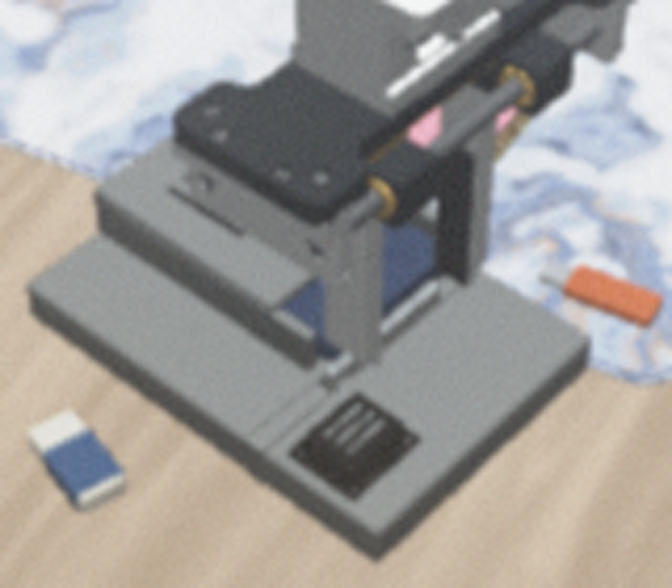

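Run:
```python
from fit import *
from scipy.spatial.transform import Rotation as R
s=r.read_state(); A=R.from_euler('xyz',s['eef_rot']); o=s['position']
c=C['scene']; im=cv2.imread("pics/scene1.png"); x0,y0=235,190; sc=4.2
im=cv2.resize(im[y0:y0+140,x0:x0+160],None,fx=sc,fy=sc,interpolation=cv2.INTER_CUBIC)
def dr(P,col):
    q=cv2.projectPoints(np.array(P,float),c['rvec'],c['tvec'],c['mtx'],None)[0][:,0]; q=((q-[x0,y0]+.5)*sc-.5).astype(int)
    cv2.polylines(im,[q.reshape(-1,1,2)],True,col,1)
h=s['opening']/2
for sg in(-1,1):
    L=np.array([(-8,sg*h,199),(8,sg*h,199),(8,sg*(h+12.5),199),(-8,sg*(h+12.5),199)])
    W=o+A.apply(L); dr(W,(0,0,255)); W[:,2]=34; dr(W,(0,255,0)); print(W.mean(0))
p=np.load("p.npy"); dr(w(p,np.array([(-46,47,34),(-74,47,34),(-74,81,34),(-46,81,34.)])),(0,255,255))
cv2.imwrite("pics/ov2.png",im)
```

```text
[502.75693604 227.38260882  34.        ]
[487.84145941 164.43735006  34.        ]
```

View pics/ov2.png

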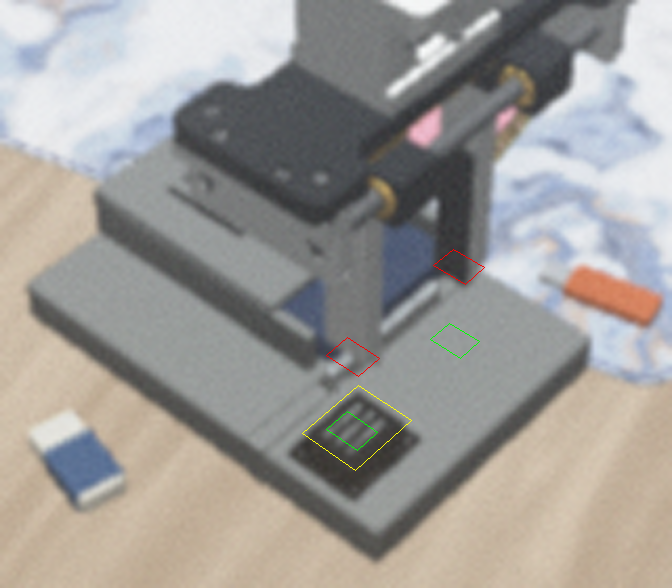

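The view shows the left fingertip bottom at about (357,362) px in the crop, where I predicted it. Projected straight down (green) it lands on the key, at about (352,430). The right finger lands on bare deck in front of the drive. Next I'll descend to just above the key.

jog_arm:
  linear:
    - [0,0.05,0.35]
    - [0,0,0.3]
    - [0,0,0.2]
    - [0,0,0]
    - [0,0,0]
  rotation:
    - [0,0,0.06]
    - [0,0,0]
    - [0,0,0]
    - [0,0,0]
    - [0,0,0]
  claw: [0.45,0.45,0.45,0.45,0.45]

```text
time: 3.28
position: [497.2, 193.8, 250.1]
eef_rot: [-3.134, -0.015, -0.24]
wrist_force: [-0.2, -0.8, -0.5]
opening: 51.9
```

```bash
python3 go.py 494.3 193.6 225 -0.239
```

```text
t 3.2833 lin [-0.08  0.03  0.63] rot [-0.07 -0.15 -0.01] q [ 0.27  0.13  1.64 -0.    1.36  2.08] pos [497.2 193.8 250.1] rot [-3.134 -0.015 -0.24 ] F [-0.2 -0.8 -0.5] op 51.9
```

jog_arm:
  linear:
    - [-0.06,0.03,0.15]
    - [0,0,0.12]
    - [0,0,0]
    - [0,0,0]
  rotation:
    - [-0.05,-0.15,0]
    - [0,0,0]
    - [0,0,0]
    - [0,0,0]
  claw: [0.45,0.45,0.45,0.45]

```text
time: 3.62
position: [495.0, 193.5, 240.7]
eef_rot: [-3.138, -0.001, -0.24]
wrist_force: [0.9, -0.3, 0.0]
opening: 51.6
```

```bash
python3 go.py 494.3 193.6 225 -0.239
```

```text
t 3.6167 lin [-0.02  0.    0.39] rot [-0.04 -0.01 -0.01] q [0.27 0.14 1.65 0.   1.35 2.08] pos [495.  193.5 240.7] rot [-3.138e+00 -1.000e-03 -2.400e-01] F [ 0.9 -0.3  0. ] op 51.6
```

jog_arm:
  linear:
    - [0,0,0.12]
    - [0,0,0.05]
    - [0,0,0]
  rotation:
    - [0,0,0]
    - [0,0,0]
    - [0,0,0]
  claw: [0.45,0.45,0.45]

```text
time: 3.87
position: [495.2, 193.6, 233.6]
eef_rot: [-3.137, -0.002, -0.24]
wrist_force: [0.8, 0.4, -1.4]
opening: 51.6
```

```bash
python3 go.py 494.3 193.6 225 -0.239
python3 - <<'E'
from station import r
import cv2
im=r.camera('scene'); cv2.imwrite("pics/scene2c.png",cv2.resize(im[190:330,235:395],None,fx=4.2,fy=4.2,interpolation=cv2.INTER_CUBIC))
E
```

```text
t 3.8667 lin [-0.02  0.01  0.22] rot [-0.04 -0.02 -0.01] q [0.27 0.14 1.66 0.   1.34 2.08] pos [495.2 193.6 233.6] rot [-3.137e+00 -2.000e-03 -2.400e-01] F [ 0.8  0.4 -1.4] op 51.6
```

View pics/scene2c.png

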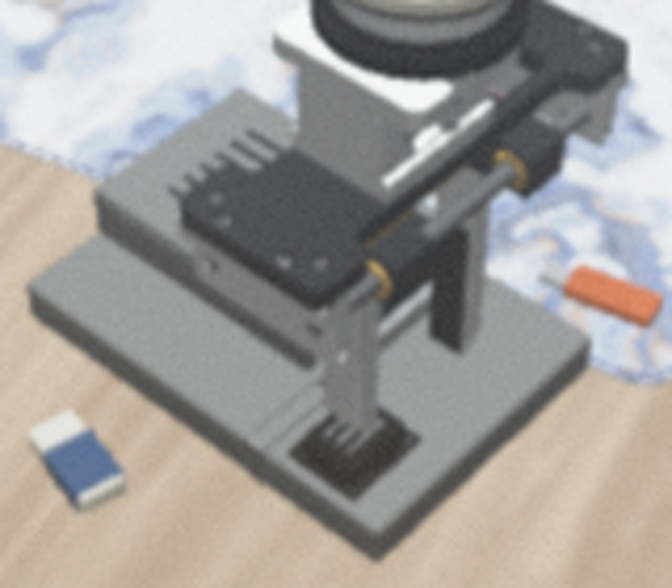

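The left fingertip is over the key's centre, at about (355,430) px. The right finger is just above the deck in front of the drive, at about (455,345). Now I'll press.

jog_arm:
  linear:
    - [0,0,0.06]
    - [0,0,0.06]
    - [0,0,0.06]
  rotation:
    - [0,0,0]
    - [0,0,0]
    - [0,0,0]
  claw: [0.45,0.45,0.45]

```text
time: 4.17
position: [495.4, 193.8, 229.1]
eef_rot: [-3.137, -0.003, -0.239]
wrist_force: [-2.5, -0.9, 5.4]
opening: 51.7
```

```bash
python3 go.py 494.3 193.6 225 -0.239
```

```text
t 4.1667 lin [-0.03  0.01  0.1 ] rot [-0.04 -0.03 -0.  ] q [0.27 0.15 1.66 0.   1.33 2.07] pos [495.4 193.8 229.1] rot [-3.137e+00 -3.000e-03 -2.390e-01] F [-2.5 -0.9  5.4] op 51.7
```

jog_arm:
  linear:
    - [0,0,0.08]
    - [0,0,0.08]
    - [0,0,0.08]
  rotation:
    - [0,0,0]
    - [0,0,0]
    - [0,0,0]
  claw: [0.45,0.45,0.45]

```text
time: 4.42
position: [495.0, 194.0, 224.5]
eef_rot: [-3.136, -0.001, -0.24]
wrist_force: [-7.9, -3.8, 23.1]
opening: 51.8
```

```bash
python3 go.py 494.3 193.6 225 -0.239
```

```text
t 4.4167 lin [-0.01  0.01 -0.01] rot [-0.05 -0.01 -0.01] q [0.27 0.15 1.67 0.   1.32 2.08] pos [495.  194.  224.5] rot [-3.136e+00 -1.000e-03 -2.400e-01] F [-7.9 -3.8 23.1] op 51.8
```

jog_arm:
  linear:
    - [0,0,0.06]
    - [0,0,0.06]
  rotation:
    - [0,0,0]
    - [0,0,0]
  claw: [0.45,0.45]

```text
time: 4.58
position: [494.9, 193.9, 224.8]
eef_rot: [-3.136, -0.002, -0.242]
wrist_force: [-6.0, -1.5, 11.6]
opening: 51.5
```

```bash
python3 go.py 494.3 193.6 225 -0.239
python3 - <<'E'
from station import r
import cv2
for n,(x,y) in {'top':(235,175),'scene':(235,190)}.items():
  im=r.camera(n); cv2.imwrite(f"pics/{n}3.png",im);cv2.imwrite(f"pics/{n}3c.png",cv2.resize(im[y:y+140,x:x+160],None,fx=4.2,fy=4.2,interpolation=cv2.INTER_CUBIC))
E
python3 go.py 494.3 193.6 225 -0.239
```

```text
t 4.5833 lin [-0.01  0.01 -0.01] rot [-0.05 -0.02 -0.03] q [0.27 0.15 1.67 0.   1.32 2.08] pos [494.9 193.9 224.8] rot [-3.136e+00 -2.000e-03 -2.420e-01] F [-6.  -1.5 11.6] op 51.5
t 4.6833 lin [-0.01  0.01 -0.01] rot [-0.05 -0.02 -0.03] q [0.27 0.15 1.67 0.   1.32 2.08] pos [494.9 193.9 224.7] rot [-3.136e+00 -2.000e-03 -2.420e-01] F [-6.2 -2.3 12.5] op 51.8
```

View pics/scene3c.png

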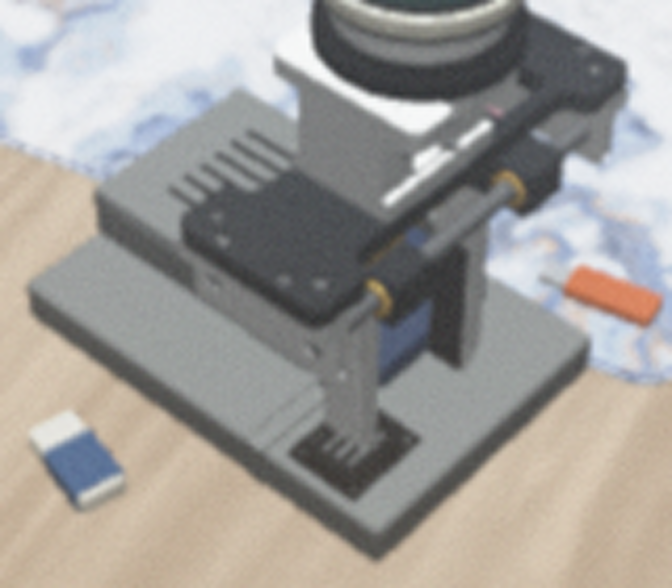

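View pics/top3c.png

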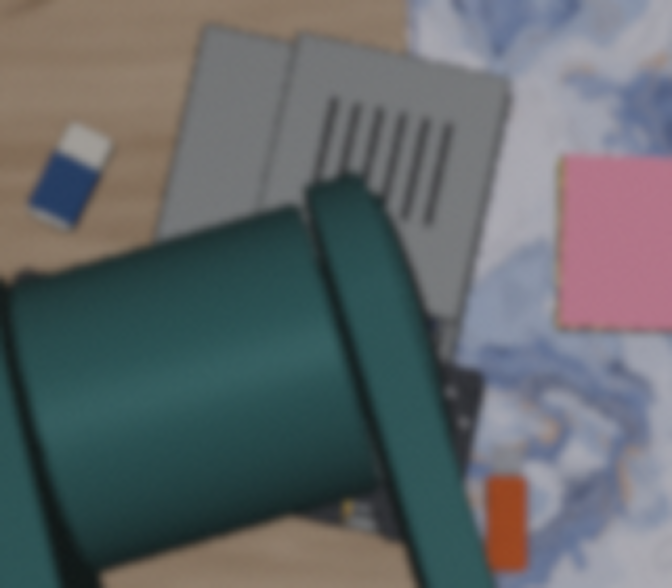

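The drive has popped out against the right finger: its blue face is at about (405,335) px, where it wasn't visible before. The wrist reads about 12 N up from the key and about 6 N along -x from the drive, and both are steady. I'm handing in.

Run:
```python
from station import r
print(r.finish_job()); s=r.read_state(); print(s['time'],s['position'],s['wrist_force'])
```

```text
the job is handed in; nothing more can be done
None
the job is handed in; nothing more can be done
```

I pressed the eject key down with the left finger while the right finger stood in front of the drive. The drive popped out, the right finger caught it, and I handed the job in holding that pose at about 4.7 s.

- **Key:** the fingertips were at about 25.7 mm, which is the key's fully-down height of 26 mm within error. The wrist read about 12 N upward, steady over the last readings.
- **Drive:** it pushed about 6 N along -x on the wrist. The scene picture showed its blue front out of the bay against the right finger. I worked out from the finger's position that it stopped roughly 25 mm out, inside the allowed 6 to 56 mm, but I did not measure this directly.
- **Other things on the desk:** the rubber and the notes had not visibly moved in the last pictures. I did not view the full last pictures to check the other objects.
- **Disagreements:** my two single-camera fits of the dock differed by about 4 mm in y, and the combined fit left about 1.2 px of error. That was well inside the key's tolerance. The wrist force also had a small sideways part (about -2 N in y) that I did not explain.
- **Handed-in state:** the state could not be read after handing in, so the final second is unconfirmed.

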